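Lock the shelf's hold-down nut with its jam nut

TASK

The lower nut on the steel shelf's hold-down foot is already set right and must not be shifted: gently slip the large open-ended spanner fully onto it from the shelf's side, with the handle lying in front of the shelf's upright, so that the upright holds the spanner when it tries to turn. Then screw the jam nut above it down and nip it up tight against the lower nut, with about half a newton metre, neither left loose nor overtightened. Finally take the spanner off and lay it flat on the bench, well clear of the foot, without disturbing anything else.

Things in the scene. Friction and masses are not known exactly. Their poses are not given: they have to be found in the camera images.
- shelf: Low steel-framed shelf fixed to the bench, with a flat-bar hold-down foot at its near right corner. Origin: axis of the foot's upright stud, at bench level; z up, +y towards the shelf, +x away from the robot (yaw within 0.12). In this frame, mm: foot x -30..48, y -35..275, z 0..8; shelf x 18..278, y 205..525, z up to 160, goods on it up to z 220
- post_face (a point): The shelf's near right upright, a 30 x 30 mm angle post 160 mm high: point on its robot-side face, 20 mm above the bench, at the shelf's x 18, y 220 mm (post x 18..48, y 205..235). This face stops a 20 mm wide handle lying along +y in front of it, which has 4 to 12 mm to go when in line with the lower nut's flats
- stud_top (a point): top of the M20 stud (20 mm diameter), 62.5 mm above the bench, on the shelf's z axis. Round its foot lie a silicone pad (radius 24 mm, z 8..14) and a steel washer (radius 20 mm, z 14..17)
- lower_nut: Lower hex nut, steel, 30 mm across flats, 34.6 over corners, 18 mm high, z 17..35 mm. Origin: centre of its underside, z up; flats face its own +x and -x and every 60 deg; within 0.02 rad of the shelf's yaw. Turns stiffly on the thread (0.07 N m; clockwise from above goes down, 2.5 mm a turn). Unless held it turns along with the jam nut once they touch
- lower_corner (a point): corner of the lower nut on its own +y, 17.3 mm from the axis, at mid height: shows whether the nut has turned
- jam_nut: Jam nut, steel hex, 30 mm across flats, 34.6 over corners, 11 mm high, on the stud just above the lower nut: its underside is 35.2 to 36.1 mm above the bench at the start, 35 when it meets the lower nut. Origin: centre of its underside, z up; flats face its own +x, -x and every 60 deg; any yaw. Clockwise from above tightens
- jam_top (a point): Centre of the jam nut's top face, 11 mm above its underside. The nut runs freely (0.05 N m) for about 0.6 to 2.6 rad until it meets the lower nut; then, if that is held, it stops hard, gives way at 0.25 N m and from there the torque climbs by 2 N m per rad of turning (0.5 N m about 0.13 rad on). It stays tight when let go
- seat_mark (a point): Witness point on the face where the two nuts meet, 6 mm off the axis. It creeps along the lower nut's +x as the jam nut strains the threads: 0 at first touch, 0.3 mm at 0.35 N m, 0.75 mm at 0.5 N m, 1.7 mm at 0.8 N m. Too little to be measured by sight: judge by the torque
- spanner: The large open-ended spanner, steel, straight, 264 mm long, 0.27 to 0.41 kg, loose, flat on the bench. Origin: at the head's underside, below the handle's balance point (the place to grip, across its 20 mm width); +x along the handle to the jaw, z up. Handle 20 mm wide, 9 thick, z 2..11 mm above the underside; tail end at x -165. Head 58 mm wide, 13 thick
- spanner_jaw (a point): Centre of the large spanner's jaw, 85 mm ahead of the spanner's origin, 6.5 mm above its underside; on the nut's axis when fully on. Jaw gap 31.5 mm, open to +x: prong tips 14 mm ahead, throat 18 mm behind this point; the nut enters along the handle. Let go on the nut, the head rests on the washer and the tail sinks onto the foot
- small_spanner: bystander: a smaller spanner of the same pattern, 160 mm long, jaw 18.5 mm; does not fit. Lies beside the large one, either may be the nearer
- first_aid_tin: bystander: red plastic first aid tin with swing lid, 190 x 120 x 66 mm, on the shelf
- battery_caddy: bystander: grey battery caddy with press clip, 120 x 95 x 65 mm, on the shelf
- torch: bystander: aluminium torch, 153 mm long, 36 mm thick, lying on the bench
- doorstop: bystander: hard silicone wedge doorstop, 120 x 45 x 34 mm, on the bench
- washer_jar: bystander: glass jar of washers, 68 mm diameter, 92 mm high, on the bench
- spare_nut: bystander: loose spare hex nut, 30 mm across flats, 16 mm high, lying on the bench

How it is judged (in metres and radians):
On the way, in this order (a step that is already met when the one before it is completed fails the run):
1. the large spanner's jaw is fully on the lower nut (horizontal distance between spanner_jaw and lower_nut below 0.006 m and z of spanner_jaw in the frame of lower_nut between 0.003 and 0.016 m), for 0.3 s.
2. the jam nut is nipped up against the lower nut (with 0.35 N m or more) while the spanner holds the lower nut (all of step 1 and x of seat_mark in the frame of lower_nut above 0.0003 m), for 0.3 s.
At the end, for the whole second after the job is handed in: The jam nut is tight on the lower nut (nipped up with 0.35 N m or more), the lower nut is within about 20 degrees of where it was set, and the large spanner lies flat and at rest on the bench, not touching the shelf or its foot, its jaw more than 80 mm from the nut (x of seat_mark in the frame of lower_nut above 0.0003 m and distance of lower_corner from where it was at the start of the episode below 0.006 m and height (world z) of spanner below 0.008 m and angle between spanner's own z axis and vertical below 0.06 rad and horizontal distance between spanner_jaw and lower_nut above 0.08 m and contact force between spanner and shelf below 0.1 N and linear speed of spanner below 0.02 m/s).
It fails at once if the jam nut is overtightened (over 0.8 N m) (x of seat_mark in the frame of lower_nut above 0.0017 m).
It fails at once if the lower nut is turned by more than about 20 degrees (distance of lower_corner from where it was at the start of the episode above 0.006 m).
It fails at once if the spanner is rammed against the nut, the stud or the shelf (over 100 N) (contact force between spanner and shelf above 100 N).
It fails at once if a bystander is moved by more than 30 mm (distance of any of small_spanner, first_aid_tin, battery_caddy, torch, doorstop, washer_jar, spare_nut from where it was at the start of the episode above 0.03 m).
It also fails if it takes over 72 s, if anything falls off the work surface, if the arm or the gripper's body presses on something with over 40 N, if the wrist force passes 120 N, or if a joint passes its speed limit or range.

ROBOT

A 6-joint arm with a two-finger parallel gripper is mounted at the origin on the work surface. World frame = base frame: x ahead of the robot, y to its left, z up, the work surface at z = 0. Lengths are in mm, angles in rad, forces in N, time in s.
With the tool pointing down it reaches from about 300 to 775 mm from the base axis. Payload 14.6 kg.
Tool frame: the origin (TCP) lies on the centre line of the jaws, within the pads' length; the fingertips stand 19 mm ahead of it and the grasp point (between the pads) is the TCP (bot.tip_reach is the distance from the TCP to the fingertips, in mm); y points along the fingers, x is the direction in which the jaws open and shut, and the axes are right-handed (so a half turn about y gives the same grasp; the last joint's range is limited). The gripper opens to 85 mm and grips with 20 to 120 N. Pads are 22 mm wide; open, the fingers measure 114 mm over their backs; the gripper's body (76 mm by 85 mm) begins 54 mm behind the grasp point. The pads swing forward as they close: fully open they stand 13 mm farther back than shut.
Start: joints at [-1.413, 0.3, 1.521, -0, 1.321, -0.067], TCP at [122.595, -536.153, 250.281] pointing down, gripper open.
Joint ranges: [-3.03, 3.03], [-0.79, 2.21], [0.23, 2.52], [-1.04, 4.18], [0, 3.07], [-2.55, 2.55]. Speed limits (rad/s): [2.22, 2.22, 2.57, 3.14, 3.14, 3.14].

INTERFACE

Orientations are given as a unit quaternion [w, x, y, z].
In Python, from rig import bot gives the robot as it stands. Calls block until the motion is done:
- bot.move_to(position, orientation): joint-space move of the TCP to a pose.
- bot.servo_line(position, attitude=None, speed=150, until_force=None): straight line of the TCP; attitude=None keeps the orientation; speed is the mean speed in mm/s. With until_force (N) it stops when the force on the tool has changed by that much, and returns True; else False.
- bot.move_joints(angles): joint-space move.
- bot.move_gripper(opening, grip_force=None): finger opening in mm; grip_force is the grip in N (None keeps the last); returns when the fingers have stopped.
- bot.dwell(seconds).
- bot.ik(position, orientation): joint angles nearest the present ones, or None.
- bot.read_state(): the state.
- bot.read_camera(name): name is "scene" or "top" or "wrist"; returns a dict with "image" (400x640x3 uint8, blue, green, red), "depth" (400x640 float32, mm along the optical axis (not along the pixel's ray), 0 where there is no reading), "fovy" (degrees; the focal length in pixels is half the picture's height over the tangent of half this angle, whatever the lens; pixels are square), "cx", "cy" (the principal point, pixels), "eye" and "attitude" of the camera in the world; the wrist camera has in their place "mount" (4x4, takes a point from camera to tool coordinates, whose origin is the TCP and whose axes are the tool frame's). Camera axes: x right, y down, z forward; pixel columns grow to the right and rows downward; lengths in mm; the calibration is good to about 2 mm. The wrist camera is an equidistant fisheye: a pixel r from the principal point sees the ray r / f radians off the axis. A picture is of the moment at which its call begins: read the wrist's pose just before it.
A pose or a line that the arm cannot do raises bot.MotionError and nothing moves.
- bot.finish_job(): hands the job in, once; it reports no verdict.
The state is a dict: "clock": time; "joint_positions": joint angles; "qvel": joint speeds; "effort": joint torques, N m; "ee_pos": TCP position; "tool_rot": TCP orientation; "ft_force": force on the tool from outside, world axes, zero at the start; "moment": the same for the moment, N m; "grip_width": finger opening in mm.
Only numpy, scipy, OpenCV 4.12 (cv2) and the standard library are available. Lean on these libraries where they do the work, as an engineer would, in place of code of your own. Each camera call takes 0.05 s, during which the arm holds its last target. There are 200 camera calls.

## Working session

There is one attempt and no reset: what is moved stays moved. The work goes in short steps, each a Python script; the robot and the scene stay as the last script left them, time stands still between calls to the robot, and variables do not carry over. Pictures are saved under pics/ and viewed, about 8 in all and at most 12, crops included, and the job is handed in when it is done.

```bash
ls; mkdir -p pics; python3 - <<'E'
from rig import bot
import cv2,numpy as np
s=bot.read_state();print(s)
for n in("scene","top"):
    c=bot.read_camera(n);cv2.imwrite(f"pics/{n}0.png",c["image"]);np.savez(f"{n}0.npz",**c)
    print(n,c["fovy"],c["cx"],c["cy"],c["eye"],c["attitude"])
c=bot.read_camera("wrist");cv2.imwrite("pics/wrist0.png",c["image"]);print(c["fovy"],c["cx"],c["cy"],c["mount"])
E
```

```text
pics
{'clock': 0.0, 'joint_positions': array([-1.41259935e+00,  3.00529783e-01,  1.52159560e+00,  1.79593513e-05,
        1.32072183e+00, -6.65731042e-02]), 'qvel': array([-3.08953206e-04, -1.58446244e-03, -9.31465630e-05, -1.51448623e-04,
        2.47256851e-03, -4.39299693e-04]), 'effort': array([-1.20797435e-03, -5.43499339e+01, -3.61796379e+01, -1.74344636e-04,
        3.97316748e-03,  1.56857772e-05]), 'ee_pos': array([ 122.56593362, -535.94395211,  249.68297297]), 'tool_rot': array([ 0.55322243, -0.55261545,  0.44109609, -0.44044903]), 'ft_force': array([ 0.09864799,  0.24050512, -0.67842506]), 'moment': array([-0.01925798,  0.02561105,  0.00525812]), 'grip_width': 85.08732579867241}
scene 51.990903164090675 315.04052056618 201.30819306243734 [1159.6326091  -495.37553412  817.80701583] [-0.38178289  0.82382451  0.37549683 -0.18589548]
top 43.125963752352014 314.0830216205214 192.8049976885962 [ 303.56840826   53.73374892 1259.24792514] [-0.05726238  0.70699689 -0.70282268  0.05400653]
65.70646984690485 320.9097486128612 202.8696468377438 [[ 9.99999227e-01  1.06597400e-03  6.39463423e-04  3.86628214e-01]
 [-2.58574489e-04 -3.24792837e-01  9.45785148e-01 -1.22995347e+02]
 [ 1.21587551e-03 -9.45784583e-01 -3.24792310e-01  8.40893359e+01]
 [ 0.00000000e+00  0.00000000e+00  0.00000000e+00  1.00000000e+00]]
```

View pics/top0.png

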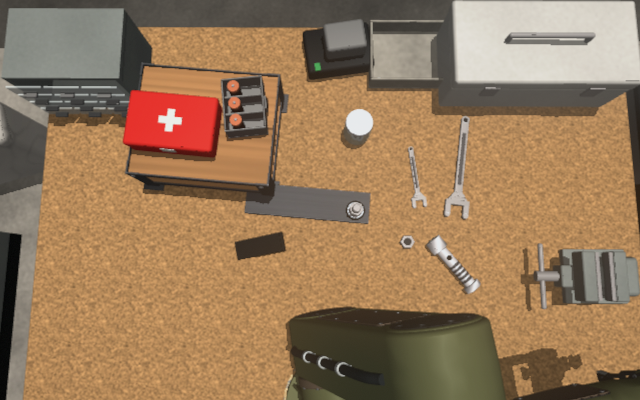

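View pics/scene0.png

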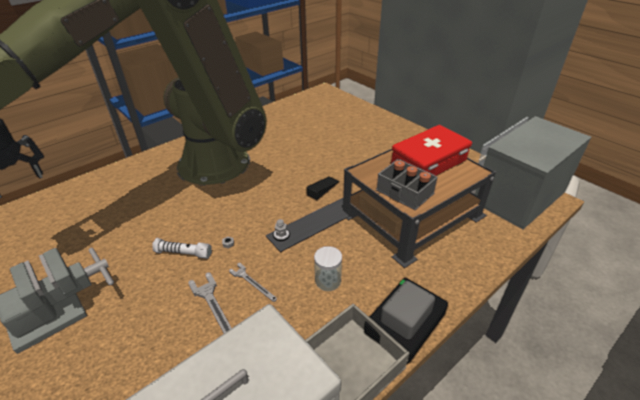

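The top view shows the stud at about (355,210), the foot running left to the shelf, the large spanner at about (460,165) with its jaw towards the robot, and the small spanner at about (416,178). The scene view agrees and shows the spare nut, torch and jar all clear of the foot.

```bash
cat > h.py <<'E'
from rig import bot
import cv2,numpy as np
from scipy.spatial.transform import Rotation as R
def Rq(q): return R.from_quat(np.r_[q[1:],q[0]])
def q_yaw(a):
    "tool down, jaws opening along world direction angle a"
    x=np.array([np.cos(a),np.sin(a),0]);y=np.array([0,0,-1.]);z=np.cross(x,y)
    q=R.from_matrix(np.c_[x,y,z]).as_quat();return np.r_[q[3],q[:3]]
def rays(c,px,state=None):
    px=np.atleast_2d(px).astype(float);f=200/np.tan(np.radians(float(c["fovy"]))/2)
    d=px-[float(c["cx"]),float(c["cy"])]
    if "mount" in c:
        M=c["mount"];r=np.hypot(*d.T);th=r/f;k=np.where(r>0,np.sin(th)/np.maximum(r,1e-9),0)
        v=np.c_[d*k[:,None],np.cos(th)];T=Rq(state["tool_rot"])
        return state["ee_pos"]+T.apply(M[:3,3]),T.apply(v@M[:3,:3].T)
    return np.asarray(c["eye"]),Rq(c["attitude"]).apply(np.c_[d/f,np.ones(len(d))])
def onplane(c,px,z,state=None):
    e,v=rays(c,px,state);return e+v*((z-e[2])/v[:,2])[:,None]
def shot(name,fn):
    s=bot.read_state();c=bot.read_camera(name);cv2.imwrite(f"pics/{fn}.png",c["image"]);np.savez(f"{fn}.npz",**c,ee_pos=s["ee_pos"],tool_rot=s["tool_rot"]);return s,c
E
python3 - <<'E'
from h import *
c=dict(np.load("top0.npz"))
for n,p,z in [("stud",(356,209.5),62.5),("lspan jaw",(457.5,209),7),("lspan tail",(464,118),7),("sspan jaw",(419.5,201),5),("sspan tail",(411,148),5),("spare",(407.5,242),16),("torchA",(433,242),18),("torchB",(473,287),18),("jar",(360,122),92),("door",(260,246),34),("foot c1",(370,193.5),8),("foot c2",(368.5,223),8),("foot far",(247,212),8),("toolbox",(440,106),100)]:
    print(n,onplane(c,p,z)[0].round(0))
hsv=cv2.cvtColor(c["image"],cv2.COLOR_BGR2HSV)
m=((hsv[...,1]<60)&(hsv[...,2]>70)).astype(np.uint8)
n,l,st,ce=cv2.connectedComponentsWithStats(m)
for i in range(1,n):
    if 60<st[i,4]<2000 and 340<ce[i,0]<500: print(st[i],ce[i].round(1))
# foot long edges
foot=((hsv[...,1]<80)&(hsv[...,2]<110)).astype(np.uint8)
print(foot[180:230:6,290], hsv[205,300],hsv[205,230])
s=bot.read_state();print(Rq(s["tool_rot"]).as_matrix().round(2),bot.tip_reach)
E
```

```text
stud [454. -40.  62.]
lspan jaw [ 464. -297.    7.]
lspan tail [ 699. -323.    7.]
sspan jaw [ 483. -204.    5.]
sspan tail [ 620. -186.    5.]
spare [ 380. -169.   16.]
torchA [ 381. -231.   18.]
torchB [ 273. -324.   18.]
jar [661. -49.  92.]
door [368. 190.  34.]
foot c1 [501. -80.   8.]
foot c2 [427. -75.   8.]
foot far [453. 227.   8.]
toolbox [ 699. -239.  100.]
[345 109  28  33 680] [358.6 123.9]
[444 116  26 103 998] [459.6 173.2]
[408 147  19  61 384] [415.4 180.5]
[427 235  53  59 808] [452.7 263.6]
[400 236  15  12 133] [406.9 241.4]
[335 362  17  15  94] [340.4 368. ]
[0 0 1 1 1 1 1 0 0] [ 15  19 107] [ 15 131 168]
[[ 0.22 -0.    0.97]
 [-0.97  0.    0.22]
 [-0.   -1.    0.  ]] 19.0
```

```bash
python3 - <<'E'
from h import *
c=dict(np.load("top0.npz"))
hsv=cv2.cvtColor(c["image"],cv2.COLOR_BGR2HSV)
m=((hsv[...,1]<60)&(hsv[...,2]>70)).astype(np.uint8)
n,l,st,ce=cv2.connectedComponentsWithStats(m)
i=[k for k in range(1,n) if abs(ce[k]-[459.6,173.2]).max()<2][0]
ys,xs=np.where(l==i);P=onplane(c,np.c_[xs,ys],8)[:,:2]
b=cv2.minAreaRect(P.astype(np.float32));print(b)
q=cv2.boxPoints(b);print(q.round(0))
for a in (0,-.1,np.pi,-np.pi/2,np.pi/2):
  for p in ([454,-40,230],[550,-308,230],[454,60,60],[550,-308,15]):
    j=bot.ik(p,q_yaw(a));print(round(a,2),p,None if j is None else np.round(j,2))
def look(p,a,fn):
    bot.move_to(p,q_yaw(a));bot.dwell(.2);return shot("wrist",fn)
look([520,-305,230],-np.pi/2,"w_span")
look([430,-30,230],-np.pi/2,"w_stud")
print(bot.read_state()["clock"])
a=cv2.imread("pics/w_span.png");b=cv2.imread("pics/w_stud.png")
E
```

```text
((573.4234619140625, -298.9505920410156), (59.61946105957031, 263.2137145996094), 87.01335144042969)
[[ 440. -322.]
 [ 703. -336.]
 [ 706. -276.]
 [ 444. -262.]]
0 [454, -40, 230] [-0.17  0.11  1.8  -0.    1.23 -0.17]
0 [550, -308, 230] [-0.57  0.5   1.3  -0.    1.35 -0.57]
0 [454, 60, 60] [ 0.05  0.37  1.94 -0.    0.83  0.05]
0 [550, -308, 15] [-0.57  0.75  1.44 -0.    0.95 -0.57]
-0.1 [454, -40, 230] [-0.17  0.11  1.8  -0.    1.23 -0.07]
-0.1 [550, -308, 230] [-0.57  0.5   1.3  -0.    1.35 -0.47]
-0.1 [454, 60, 60] [ 0.05  0.37  1.94 -0.    0.83  0.15]
-0.1 [550, -308, 15] [-0.57  0.75  1.44 -0.    0.95 -0.47]
3.14 [454, -40, 230] None
3.14 [550, -308, 230] None
3.14 [454, 60, 60] None
3.14 [550, -308, 15] None
-1.57 [454, -40, 230] [-0.17  0.11  1.8  -0.    1.23  1.4 ]
-1.57 [550, -308, 230] [-0.57  0.5   1.3  -0.    1.35  1.  ]
-1.57 [454, 60, 60] [ 0.05  0.37  1.94 -0.    0.83  1.62]
-1.57 [550, -308, 15] [-0.57  0.75  1.44 -0.    0.95  1.  ]
1.57 [454, -40, 230] [-0.17  0.11  1.8  -0.    1.23 -1.74]
1.57 [550, -308, 230] [-0.57  0.5   1.3  -0.    1.35 -2.14]
1.57 [454, 60, 60] [ 0.05  0.37  1.94 -0.    0.83 -1.52]
1.57 [550, -308, 15] [-0.57  0.75  1.44 -0.    0.95 -2.14]
3.45
```

View pics/w_span.png

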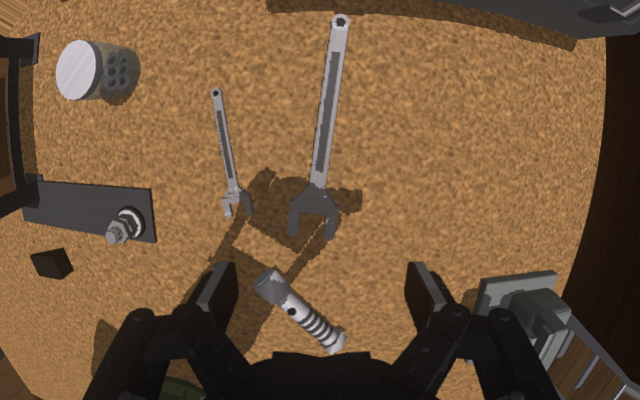

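View pics/w_stud.png

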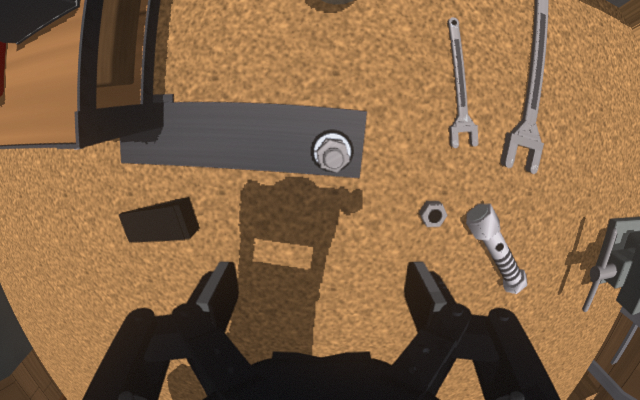

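The wrist view over the spanner shows the handle from (340,22) to (318,190) and the jaw at about (313,220), with the small spanner clear to its left. The second view shows the foot's edges from (170,102) to (366,112) and (125,163) to (358,178), and the nuts at about (332,150).

```bash
cat > meas.py <<'E'
from h import *
def foot_fit(fn,ang=True):
    c=dict(np.load(fn+".npz"));g=cv2.cvtColor(c["image"],cv2.COLOR_BGR2HSV)
    m=(((g[...,1]<90)|(g[...,2]<60))).astype(np.uint8)*255
    return c,m
E
python3 - <<'E'
from h import *
c=dict(np.load("w_stud.npz"));g=cv2.cvtColor(c["image"],cv2.COLOR_BGR2HSV)
m=(g[...,1]<90).astype(np.uint8)
def edge(cols,lo,hi,first):
    pts=[]
    for u in cols:
        v=np.where(m[lo:hi,u])[0]
        if len(v): pts.append((u,lo+(v[0]-.5 if first else v[-1]+.5)))
    return np.array(pts)
def fit(P):
    vx,vy,x0,y0=cv2.fitLine(P.astype(np.float32),cv2.DIST_HUBER,0,.1,.01).ravel();
    if abs(vy)>abs(vx): s=np.sign(vy)
    else: s=np.sign(vx)
    n=np.array([-vy,vx]);r=(P-[x0,y0])@n
    return np.array([vx,vy])*s,np.array([x0,y0]),r.std()
for nm,e in (("far",edge(range(180,360,4),85,150,True)),("near",edge(range(130,355,4),120,195,False))):
    P=onplane(c,e,8,c)[:,:2];d,p,r=fit(P);print(nm,"dir",np.arctan2(d[0]*-1,d[1]).round(4),"pt",p.round(1),"x at y=-40 / 100",[(p[0]+d[0]/d[1]*(y-p[1])).round(1) for y in(-40,100)],r.round(2),len(e))
pts=[]
for v in range(120,172,3):
    u=np.where(m[v,300:400])[0]; pts.append((300+u[-1]+.5,v))
P=onplane(c,pts,8,c)[:,:2];d,p,r=fit(P);print("end",d,p.round(1),r.round(2))
# bright washer blob
w=((g[...,1]<60)&(g[...,2]>120)).astype(np.uint8);w[:, :280]=0;w[:,380:]=0;w[:100]=0;w[185:]=0
ys,xs=np.where(w);print("bright bbox",xs.min(),xs.max(),ys.min(),ys.max())
cv2.imwrite("pics/crop_stud.png",cv2.resize(c["image"][115:190,290:375],None,fx=7,fy=7,interpolation=cv2.INTER_CUBIC))
# spanner handle
for f,rows in (("w_span",range(35,175,4)),):
    c=dict(np.load(f+".npz"));g=cv2.cvtColor(c["image"],cv2.COLOR_BGR2HSV);m=(g[...,1]<75).astype(np.uint8)
    L=[];Rr=[]
    for v in rows:
        u0=int(340+(v-22)*(318-340)/168);u=np.where(m[v,u0-25:u0+25])[0]
        L.append((u0-25+u[0]-.5,v));Rr.append((u0-25+u[-1]+.5,v))
    A=onplane(c,L,11,c)[:,:2];B=onplane(c,Rr,11,c)[:,:2]
    for P in(A,B):
        d,p,r=fit(P);print("handle",np.arctan2(d[1],d[0]),p.round(1),r.round(2))
    d,p,r=fit((A+B)/2);print("mid",np.arctan2(d[1],d[0]),p.round(1),"width",np.abs((A-B)[:,1]).mean())
    print("tail",onplane(c,(341,14.5),11,c).round(1),"tips",onplane(c,[(290,233),(331,237)],13,c).round(1), "throat~",onplane(c,(314,206),13,c))
E
```

```text
far dir -0.0826 pt [514.3  48.3] x at y=-40 / 100 [np.float32(507.0), np.float32(518.6)] 0.29 45
near dir -0.0831 pt [438.1  64.9] x at y=-40 / 100 [np.float32(429.4), np.float32(441.0)] 0.37 57
end [ 0.9963174  -0.08574212] [464.2 -78.2] 0.33
bright bbox 314 351 133 177
handle -0.1389072 [ 600.9 -304.1] 0.37
handle -0.13656832 [ 610.4 -325.4] 0.31
mid -0.13785693 [ 604.1 -314.5] width 19.98459456875723
tail [[ 701.5 -327.7   11. ]] tips [[ 448.5 -268.7   13. ]
 [ 443.3 -318.3   13. ]] throat~ [[ 483.16846375 -298.04779672   13.        ]]
```

View pics/crop_stud.png

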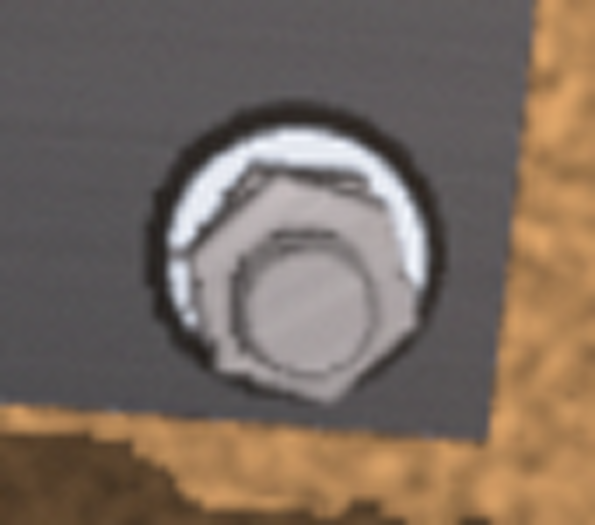

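The crop shows the jam nut turned about 15° to the lower nut, with the stud top's centre at about (334,159) in full-frame pixels. I'll gauge the stud's position by gripping it lightly.

```bash
python3 - <<'E'
from h import *
c=dict(np.load("w_stud.npz"))
S=onplane(c,(290+308/7-.5,115+308/7-.5),62.5,c)[0];print("stud top",S.round(1))
H=np.array([(285,178),(385,210),(412,325),(330,400),(218,365),(195,250)])/7-.5+[290,115]
P=onplane(c,H,46.5,c)[:,:2];ctr=P.mean(0);d=P-ctr;an=np.arctan2(*d.T[::-1])
print("jam ctr",ctr.round(1),"r",np.hypot(*d.T).round(1),"corner ang mod60",np.degrees(an).round(0)%60)
yaw=-.083;u=np.array([np.cos(yaw),np.sin(yaw)]);v=np.array([-u[1],u[0]])
O=np.array([457.5,-42.]) 
q=q_yaw(yaw)
bot.move_gripper(60,20)
bot.move_to([*O,140],q);bot.servo_line([*O,69])
s0=bot.read_state();bot.move_gripper(10,20);bot.dwell(.2)
for k in range(5):
    s=bot.read_state();f=(s["ft_force"]-s0["ft_force"])[:2];fu=f@u
    print("f u,v",round(fu,2),round(f@v,2),"w",round(s["grip_width"],2),"pos",s["ee_pos"].round(2),"u",round(s["ee_pos"][:2]@u,2))
    if k==4: break
    p=s["ee_pos"].copy();p[:2]+=u*np.clip(fu*.05,-.5,.5);bot.servo_line(p,speed=10);bot.dwell(.1)
print(s["clock"])
E
```

```text
stud top [459.4 -43.1  62.5]
jam ctr [459.2 -43.2] r [16.2 16.2 16.4 16.9 16.7 16.6] corner ang mod60 [10. 15. 11. 13. 12. 10.]
f u,v 0.48 0.15 w 18.24 pos [458.2  -42.08  69.73] u 460.11
f u,v 0.21 -1.15 w 18.16 pos [458.24 -42.1   69.79] u 460.15
f u,v 0.45 -0.44 w 18.47 pos [458.22 -42.08  69.76] u 460.13
f u,v -0.38 0.17 w 18.38 pos [458.25 -42.08  69.78] u 460.16
f u,v -0.71 1.0 w 18.23 pos [458.21 -42.07  69.76] u 460.12
7.8417
```

```bash
python3 - <<'E'
from h import *
yaw=-.083;u=np.array([np.cos(yaw),np.sin(yaw)]);v=np.array([-u[1],u[0]])
s=bot.read_state();print(s["ft_force"].round(2))
p0=np.array([457.5,-42.,69])
for du in (0,.7,1.4,2.1,1.4,.7):
    p=p0.copy();p[:2]+=u*du;bot.servo_line(p,speed=20);bot.dwell(.15)
    F=np.mean([ (bot.dwell(.02),bot.read_state()["ft_force"][:2])[1] for _ in range(4)],0);s=bot.read_state()
    print(du,"cmd u",round(p[:2]@u,2),"u",round(s["ee_pos"][:2]@u,2),"fu",(F@u).round(2),"w",s["grip_width"].round(2))
bot.move_gripper(60);bot.dwell(.1);s=bot.read_state();print("open u",s["ee_pos"][:2]@u,s["ee_pos"],s["ft_force"],s["clock"])
E
```

```text
[0.26 1.12 0.58]Traceback (most recent call last):
  File "<stdin>", line 8, in <module>
AttributeError: 'float' object has no attribute 'round'
```

```bash
python3 - <<'E'
from h import *
yaw=-.083;u=np.array([np.cos(yaw),np.sin(yaw)]);v=np.array([-u[1],u[0]])
p0=np.array([457.5,-42.,69])
for du in (0,.7,1.4,2.1,1.4,.7):
    p=p0.copy();p[:2]+=u*du;bot.servo_line(p,speed=20);bot.dwell(.1)
    F=np.mean([ (bot.dwell(.02),bot.read_state()["ft_force"][:2])[1] for _ in range(4)],0);s=bot.read_state()
    print(du,"cmd u",round(p[:2]@u,2),"u",round(s["ee_pos"][:2]@u,2),"fu",round(F@u,2),"w",round(s["grip_width"],2))
bot.move_gripper(60);bot.dwell(.1);s=bot.read_state();print("open u",s["ee_pos"][:2]@u,s["ee_pos"],s["ft_force"],s["clock"])
E
```

```text
0 cmd u 459.41 u 460.09 fu 1.15 w 18.72
0.7 cmd u 460.11 u 460.18 fu -4.44 w 18.43
1.4 cmd u 460.81 u 460.28 fu -10.07 w 18.64
2.1 cmd u 461.51 u 460.36 fu -15.17 w 18.37
1.4 cmd u 460.81 u 460.26 fu -9.35 w 18.29
0.7 cmd u 460.11 u 460.14 fu -3.87 w 18.08
open u 460.0681950284522 [458.15833447 -42.06130296  68.93478279] [ 0.61482131 -0.43911922  0.40204999] 11.3833
```

```bash
cat >> h.py <<'E'
yaw=-.083;u=np.array([np.cos(yaw),np.sin(yaw)]);v=np.array([-u[1],u[0]])
O=460.12*u-4.6*v
def W(x,y,z): return np.r_[O+x*u+y*v,z]
def S(p=None):
    s=bot.read_state();e=s["ee_pos"];r=e[:2]-O
    print("shelf xy",round(r@u,2),round(r@v,2),"z",round(e[2],2),"f u,v,z",(s["ft_force"][:2]@u).round(1),(s["ft_force"][:2]@v).round(1),s["ft_force"][2].round(1),"m",s["moment"].round(3),"w",round(s["grip_width"],2),"t",round(s["clock"],2));return s
E
python3 - <<'E'
from h import *
g=np.array([515.2,-301.8]);q=q_yaw(-.138-np.pi/2)
bot.servo_line(W(0,0,130),speed=250)
bot.move_gripper(50,60)
bot.move_to([*g,110],q);bot.servo_line([*g,21.5],speed=120);S()
bot.move_gripper(5,60);bot.dwell(.2);S()
s=bot.read_state();bot.servo_line([*g,170],speed=200);S()
p=W(-3,-150,170);bot.move_to(p,q_yaw(yaw));bot.dwell(.2);S()
shot("wrist","held");shot("top","top1")
E
```

```text
shelf xy 78.74 -253.57 z 22.29 f u,v,z 0.4 0.6 -0.4 m [-0.002 -0.019  0.021] w 49.96 t 14.04
shelf xy 78.67 -253.63 z 22.43 f u,v,z -1.0 0.6 6.1 m [ 0.099  0.223 -0.025] w 18.14 t 14.62
shelf xy 77.79 -253.16 z 168.55 f u,v,z -0.6 -0.7 -3.0 m [-0.002  0.087  0.017] w 17.65 t 15.52
shelf xy -2.94 -150.14 z 169.85 f u,v,z -0.2 1.2 -3.1 m [-0.052  0.028 -0.037] w 18.0 t 17.07
```

View pics/held.png

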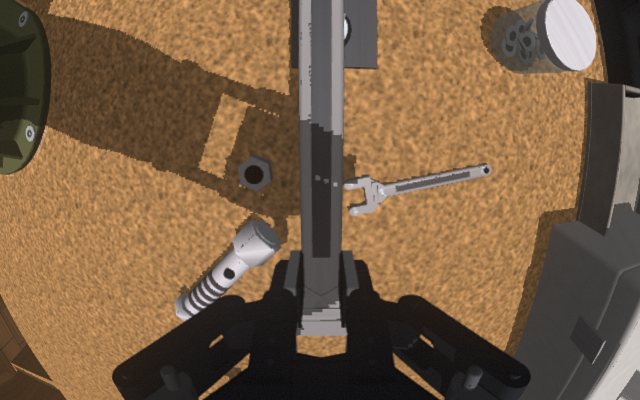

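The spanner is held and centred, with the handle straight up the picture at columns 300–343. I'll check its tilt with depth and its jaw position with the top view.

```bash
python3 - <<'E'
from h import *
c=dict(np.load("held.npz"));D=c["depth"]
M=c["mount"]
for r in (10,40,70,100,130,160,190,220):
    px=np.array([[x,r] for x in range(308,337,3)]);e,d=rays(c,px,c)
    dep=D[r,px[:,0]]; f=Rq(c["tool_rot"]).apply(M[:3,2])
    P=e+d*(dep/(d@f))[:,None];rel=P-c["ee_pos"]
    print(r,np.median(rel[:,:2]@u).round(2),np.median(rel[:,:2]@v).round(1),np.median(rel[:,2]).round(2))
# lateral edges of handle
g=cv2.cvtColor(c["image"],cv2.COLOR_BGR2HSV)
for r in (8,30,60,90,110):
    m=np.where(g[r,285:360,1]<75)[0];E=285+np.array([m[0]-.5,m[-1]+.5]);P=onplane(c,np.c_[E,[r,r]],float(c["ee_pos"][2])-11.5,c)[:,:2]-c["ee_pos"][:2]
    print(r,E,(P@u).round(1),(P@v).round(1))
t=cv2.imread("pics/top1.png");cv2.imwrite("pics/top1c.png",cv2.resize(t[90:300,300:500],None,fx=3.5,fy=3.5,interpolation=cv2.INTER_CUBIC)[:600])
E
```

```text
10 0.64 124.8 -14.31
40 0.65 110.6 -14.14
70 0.65 97.0 -13.94
100 0.65 83.7 -13.04
130 0.67 70.5 -13.46
160 0.67 57.0 -13.14
190 0.68 43.1 -12.76
220 0.71 28.4 -12.58
8 [291.5 359.5] [-12.1  16.9] [125.2 125.4]
30 [291.5 359.5] [-12.1  16.8] [114.9 115.1]
60 [291.5 359.5] [-12.1  16.8] [101.4 101.5]
90 [298.5 343.5] [-9.1 10. ] [88.1 88.2]
110 [297.5 343.5] [-9.6 10.1] [79.4 79.5]
```

View pics/top1c.png

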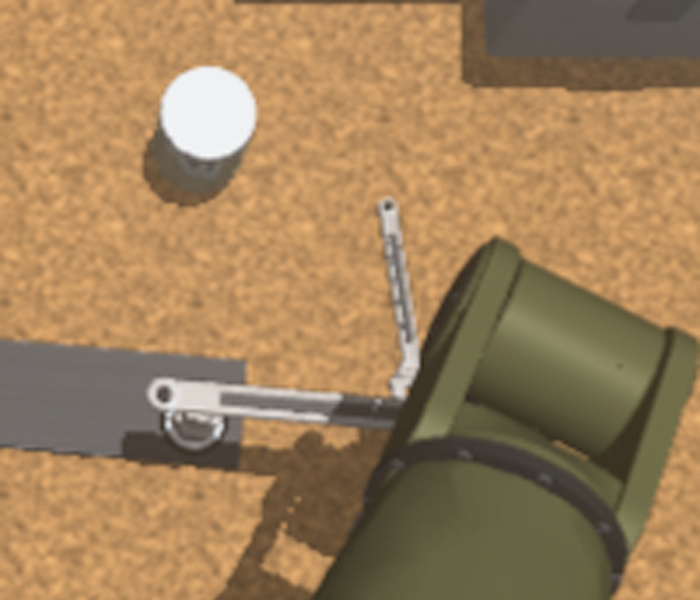

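```bash
python3 - <<'E'
from h import *
c=dict(np.load("top1.npz"));P=onplane(c,(342.3-.3,201.4-.3),155,c if 0 else None)[0] if 0 else None
c={k:c[k] for k in("fovy","cx","cy","eye","attitude")};P=onplane(c,(342.1,201.2),155)[0]
s=S();r=P[:2]-s["ee_pos"][:2];print("tail rel u,v",r@u,r@v)
q=q_yaw(yaw)
bot.servo_line(W(-1,110,170),q,speed=200);bot.servo_line(W(0,110,41),q,speed=120);bot.dwell(.2);s=S()
e=W(0,110,41)-s["ee_pos"];print("err",e.round(2))
hit=bot.servo_line(W(0,85,41)+e*[1,1,1],q,speed=60,until_force=6);S();print(hit)
s,c=shot("wrist","pre")
s2,c2=shot("scene","pre_scene");cv2.imwrite("pics/pre2.png",np.hstack([c["image"][:,170:470],cv2.resize(c2["image"][190:270,240:340],(500,400),interpolation=cv2.INTER_CUBIC)]))
E
```

```text
shelf xy -2.97 -150.08 z 169.91 f u,v,z 0.5 0.5 -2.7 m [-0.089  0.052 -0.035] w 17.75 t 17.18
tail rel u,v 2.032633246116358 190.42105195495785
shelf xy 0.23 110.05 z 41.47 f u,v,z -0.4 -0.1 -2.2 m [-0.082  0.038  0.03 ] w 17.95 t 20.05
err [-0.23 -0.03 -0.47]
shelf xy -0.17 84.7 z 40.55 f u,v,z 0.2 0.9 -2.8 m [-0.064  0.011  0.016] w 17.91 t 20.62
False
```

View pics/pre2.png

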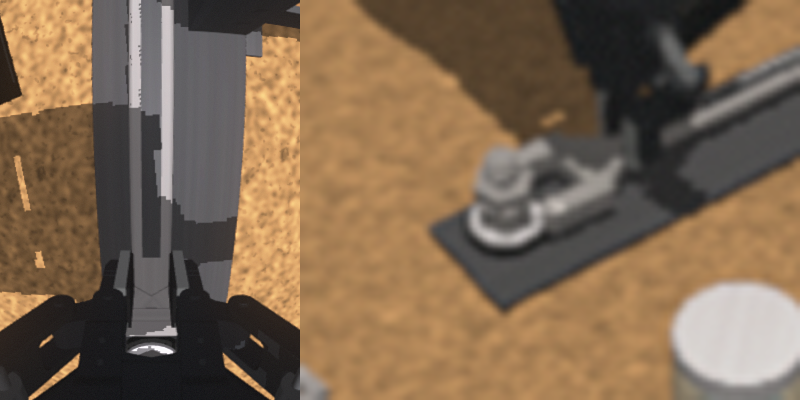

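The prongs are at the nut's height, on line and just short of the nut. Next I slide it on gently.

```bash
python3 - <<'E'
from h import *
q=q_yaw(yaw)
for y in (76,68,62,55):
    hit=bot.servo_line(W(0,y,41.0),q,speed=30,until_force=7);S()
    if hit: print("hit before",y);break
E
```

```text
shelf xy 0.03 75.87 z 41.02 f u,v,z -0.3 -0.3 -3.0 m [-0.044  0.017  0.038] w 17.65 t 21.17
shelf xy 0.03 67.85 z 41.01 f u,v,z -0.6 0.6 -3.0 m [-0.059  0.009  0.005] w 17.64 t 21.58
shelf xy 0.02 61.84 z 41.0 f u,v,z 0.2 0.2 -1.9 m [-0.069 -0.005  0.026] w 17.76 t 21.93
shelf xy -0.13 58.89 z 40.79 f u,v,z 0.7 7.2 -1.3 m [ 1.122 -0.363  0.03 ] w 17.79 t 22.16
hit before 55
```

The throat touched at y' = 58.89, against 58.9 predicted. Now I back off to centre, set the spanner down and grip the jam nut.

```bash
python3 - <<'E'
from h import *
q=q_yaw(yaw)
bot.servo_line(W(0,59.6,41.0),q,speed=20);bot.dwell(.35);S()
hit=bot.servo_line(W(0,59.6,37.5),q,speed=15,until_force=4);S();print(hit)
bot.move_gripper(40);S()
bot.servo_line(W(0,59.6,130),speed=200)
a=np.radians(102.)
bot.move_gripper(52,60);bot.move_to(W(0,0,130),q_yaw(a))
c=shot("wrist","over")[1]
bot.servo_line(W(0,0,55),q_yaw(a),speed=120);bot.dwell(.15);S()
bot.move_gripper(20,50);bot.dwell(.2);s=S();print(s["joint_positions"].round(2))
c2=shot("scene","grip_scene")[1]
cv2.imwrite("pics/g2.png",np.hstack([c["image"][:,100:540],cv2.resize(c2["image"][190:270,240:320],(360,400))]))
E
```

```text
shelf xy -0.02 59.56 z 40.98 f u,v,z 0.4 0.3 -2.8 m [-0.046 -0.026  0.073] w 17.92 t 22.76
shelf xy 0.17 59.7 z 37.77 f u,v,z -0.4 1.6 5.1 m [-0.141 -0.065 -0.027] w 18.06 t 23.03
True
shelf xy -0.41 59.61 z 37.42 f u,v,z -0.9 -0.2 0.3 m [ 0.006 -0.032  0.022] w 39.96 t 23.38
shelf xy 0.42 -0.0 z 55.74 f u,v,z -0.4 0.6 0.3 m [0.003 0.007 0.007] w 52.24 t 26.97
shelf xy 0.24 -0.02 z 55.46 f u,v,z -2.0 1.1 5.7 m [-0.02   0.289 -0.013] w 28.17 t 27.49
[-0.17  0.38  1.94 -0.    0.82 -1.95]
```

View pics/g2.png

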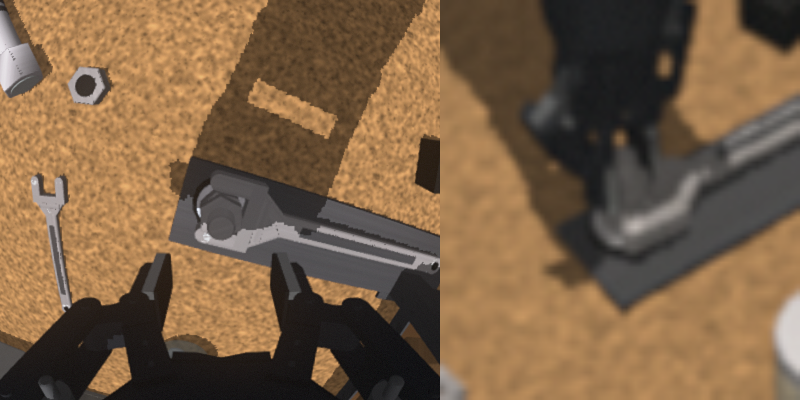

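The spanner sits on the nut with its handle in front of the post. The fingers hold the jam nut on its flats: the reading of 28.2 mm is 30 mm after the same −1.9 offset seen on the stud. Now I turn it while watching the torque.

```bash
cat > turn.py <<'E'
from h import *
import json
def mz(n=4):
    L=[]
    for _ in range(n): bot.dwell(.02);L.append(bot.read_state()["moment"][2])
    return float(np.mean(L))
def go(a,a0,z0): bot.move_to(W(.1,0,z0-.398*(a0-a)),q_yaw(a))
E
python3 - <<'E'
from turn import *
a0=np.radians(102.);z0=55.;a=a0;j=bot.read_state()["joint_positions"][5]
print("start",mz(6))
while a>a0-3.0:
    a-=.1;t0=bot.read_state()["clock"];go(a,a0,z0);m=mz(3);s=bot.read_state()
    print(round(a0-a,2),"j6",round(s["joint_positions"][5]-j,3),"mz",round(m,3),"dt",round(s["clock"]-t0,2))
    if abs(m)>.13: break
    if s["clock"]>50: break
json.dump([a0,a,z0,j],open("turn.json","w"));S()
E
```

```text
start 0.04508858523654388
0.1 j6 0.1 mz -0.076 dt 0.3
0.2 j6 0.2 mz -0.083 dt 0.3
0.3 j6 0.3 mz -0.05 dt 0.3
0.4 j6 0.4 mz -0.037 dt 0.3
0.5 j6 0.5 mz -0.054 dt 0.3
0.6 j6 0.6 mz -0.062 dt 0.3
0.7 j6 0.7 mz -0.075 dt 0.3
0.8 j6 0.8 mz -0.074 dt 0.3
0.9 j6 0.9 mz -0.07 dt 0.3
1.0 j6 1.0 mz 0.191 dt 0.3
shelf xy 0.24 -0.14 z 55.07 f u,v,z -3.0 -1.2 6.7 m [-0.212  0.427  0.161] w 28.12 t 30.64
```

```bash
python3 - <<'E'
from turn import *
a0,a,z0,j=json.load(open("turn.json"));zf=z0-.398*(a0-a)
print("now",round(mz(8),3))
for k in range(5):
    a-=.015;bot.move_to(W(.1,0,zf),q_yaw(a));m=mz(8);s=bot.read_state()
    print(round(a0-a,3),"j6",round(s["joint_positions"][5]-j,4),"mz",round(m,3),"eff",round(s["effort"][5],3),"f",s["ft_force"].round(1),"t",round(s["clock"],1))
    if m>.45: break
json.dump([a0,a,z0,j],open("turn.json","w"))
shot("wrist","mid")
E
```

```text
now 0.177
1.015 j6 1.0147 mz 0.36 eff 0.352 f [-2.3 -0.8  5.7] t 31.2
1.03 j6 1.0296 mz 0.397 eff 0.38 f [-2.7 -1.   6.3] t 31.5
1.045 j6 1.0446 mz 0.398 eff 0.405 f [-2.1 -1.   6.2] t 31.9
1.06 j6 1.0596 mz 0.424 eff 0.43 f [-3.2 -0.5  6.8] t 32.3
1.075 j6 1.0746 mz 0.431 eff 0.437 f [-2.1 -1.1  6.9] t 32.7
```

```bash
python3 - <<'E'
from turn import *
a0,a,z0,j=json.load(open("turn.json"));zf=z0-.398*1.0
for k in range(5):
    a-=.015;bot.move_to(W(.1,0,zf),q_yaw(a));m=mz(8);s=bot.read_state()
    print(round(a0-a,3),"mz",round(m,3),"eff",round(s["effort"][5],3),"t",round(s["clock"],1))
    if s["effort"][5]>.53: break
json.dump([a0,a,z0,j],open("turn.json","w"))
bot.dwell(.2);print(mz(8))
s,c=shot("wrist","tight")
E
```

```text
1.09 mz 0.472 eff 0.474 t 33.1
1.105 mz 0.482 eff 0.5 t 33.5
1.12 mz 0.501 eff 0.515 t 33.9
1.135 mz 0.549 eff 0.542 t 34.3
0.5393194007579871
```

View pics/tight.png

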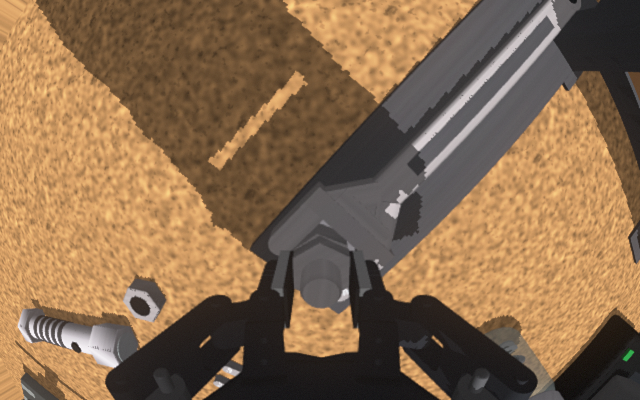

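The picture shows the nut gripped on its flats and the handle running up to the post. The torque reads 0.54 N m, about 0.49 net of thread drag, which matches the 0.12 rad turned past the knee. I'll release and locate the handle.

```bash
python3 - <<'E'
from turn import *
bot.move_gripper(52);S()
bot.servo_line(W(0,0,120),speed=150)
bot.move_gripper(45,60);bot.move_to(W(0,52,120),q_yaw(yaw));bot.dwell(.15)
s,c=shot("wrist","h2");D=c["depth"];M=c["mount"];f=Rq(s["tool_rot"]).apply(M[:3,2])
vv,uu=np.mgrid[0:400:2,150:490:2];px=np.c_[uu.ravel(),vv.ravel()]
e,d=rays(c,px,s);dep=D[px[:,1],px[:,0]];P=e+d*(dep/(d@f))[:,None];ok=dep>0
X=(P[:,:2]-O)@u;Y=(P[:,:2]-O)@v;Z=P[:,2]
k=ok&(Z>13)&(Z<34)&(abs(X)<22)
for y in range(60,200,15):
    b=k&(abs(Y-y)<7)
    if b.sum()>5: print(y,b.sum(),"x",np.percentile(X[b],[3,50,97]).round(1),"z",np.median(Z[b]).round(1))
print("foot z",np.median(Z[ok&(abs(X+20)<5)&(Y>60)&(Y<150)]).round(1))
cv2.imwrite("pics/h2.png",c["image"]);S()
E
```

```text
shelf xy 0.06 0.03 z 54.56 f u,v,z 0.5 -0.9 -0.4 m [-0.038  0.013  0.016] w 51.91 t 35.02
60 133 x [-7.5  2.7 11.6] z 29.5
75 129 x [-6.   2.7 11.4] z 28.6
90 138 x [-5.9  3.3 12.7] z 27.7
105 141 x [-4.5  4.  13.9] z 26.5
120 137 x [-4.4  4.  13.7] z 25.4
135 147 x [-4.4  5.2 15.1] z 24.1
150 142 x [-4.5  5.2 15. ] z 23.2
165 139 x [-3.1  5.2 15. ] z 22.3
180 137 x [-3.2  6.6 16.5] z 21.1
195 123 x [-1.8  7.9 16.6] z 20.2
foot z 169.0
shelf xy 0.02 51.72 z 119.96 f u,v,z 0.1 0.2 0.3 m [ 0.006  0.041 -0.051] w 44.9 t 36.86
```

View pics/h2.png

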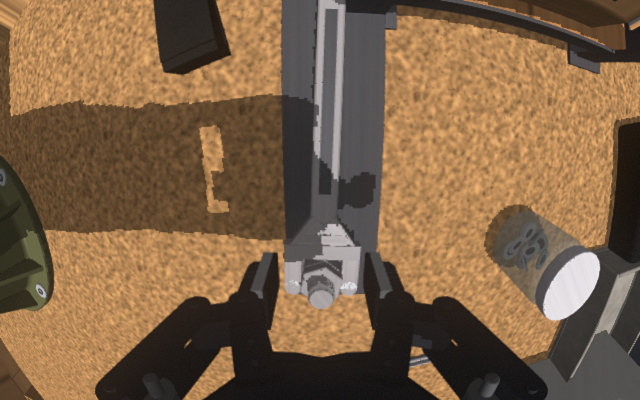

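The handle now leans 0.036 rad towards the post and runs at x ≈ 2.5 at y = 60. I'll grip it there, turn it back into line, draw it off along +y and carry it back to its old place.

```bash
python3 - <<'E'
from h import *
q=q_yaw(yaw);q2=q_yaw(yaw-.036)
bot.servo_line(W(2.2,60,100),q2,speed=150);bot.servo_line(W(2.2,60,37.5),q2,speed=120);bot.dwell(.1);S()
bot.move_gripper(5,60);bot.dwell(.15);S()
bot.servo_line(W(0,59.6,39),q,speed=10);bot.dwell(.1);S()
for y in (66,75,90,112):
    h=bot.servo_line(W(0,y,39.3),q,speed=60,until_force=15);S()
    if h: print("HIT");break
s,c=shot("wrist","off")
E
```

```text
shelf xy 2.72 59.98 z 38.41 f u,v,z -0.1 0.8 -0.0 m [-0.048 -0.011 -0.017] w 45.35 t 37.92
shelf xy 2.2 60.01 z 37.69 f u,v,z -2.6 -1.1 5.1 m [0.035 0.524 0.069] w 17.97 t 38.42
shelf xy -0.09 59.68 z 38.83 f u,v,z 1.6 4.4 -7.7 m [ 0.795 -0.299  0.004] w 18.39 t 38.93
shelf xy 0.08 66.11 z 39.46 f u,v,z 0.0 0.8 -2.9 m [-0.078 -0.074  0.047] w 17.61 t 39.19
shelf xy -0.03 75.35 z 39.33 f u,v,z -0.4 -0.3 -2.9 m [-0.013 -0.088  0.035] w 17.88 t 39.49
shelf xy -0.09 90.35 z 39.25 f u,v,z 0.2 -0.4 -1.7 m [-0.058  0.034 -0.049] w 17.98 t 39.89
shelf xy -0.07 112.26 z 39.28 f u,v,z -0.2 -0.3 -2.5 m [-0.092  0.012  0.007] w 18.33 t 40.41
```

```bash
python3 - <<'E'
from h import *
q=q_yaw(yaw)
bot.servo_line(W(-1,112,175),q,speed=150);bot.servo_line(W(-2,-150,175),q,speed=220)
g=np.array([515.2,-303.]);ap=-.138-np.pi/2
t=np.array([np.cos(-.138),np.sin(-.138),0]);w=np.cross(t,[0,0,1])*.05
r=(R.from_rotvec(w)*Rq(q_yaw(ap))).as_quat();qp=np.r_[r[3],r[:3]]
bot.move_to([*g,120],qp)
bot.servo_line([*g,35],qp,speed=120);bot.dwell(.1)
h=bot.servo_line([*g,21],qp,speed=25,until_force=4);print(h);S()
bot.move_gripper(45);bot.dwell(.2);S()
bot.servo_line([*g,150],qp,speed=200)
bot.move_to([430,-30,230],q_yaw(-np.pi/2));bot.dwell(.2)
s,c=shot("wrist","end");s2,c2=shot("scene","end_scene")
cv2.imwrite("pics/end2.png",np.vstack([cv2.resize(c["image"],(480,300)),cv2.resize(c2["image"],(480,300))]));print(s["clock"])
# jam yaw / spanner height by depth
P=onplane(c,[(0,0)],0,s)
E
```

```text
False
shelf xy 78.46 -254.66 z 21.03 f u,v,z -0.3 -1.0 -3.2 m [-0.014  0.083  0.027] w 17.86 t 45.87
shelf xy 78.46 -254.65 z 21.05 f u,v,z 0.1 -0.6 -0.4 m [ 0.018  0.055 -0.039] w 44.96 t 46.44
48.575
```

View pics/end2.png

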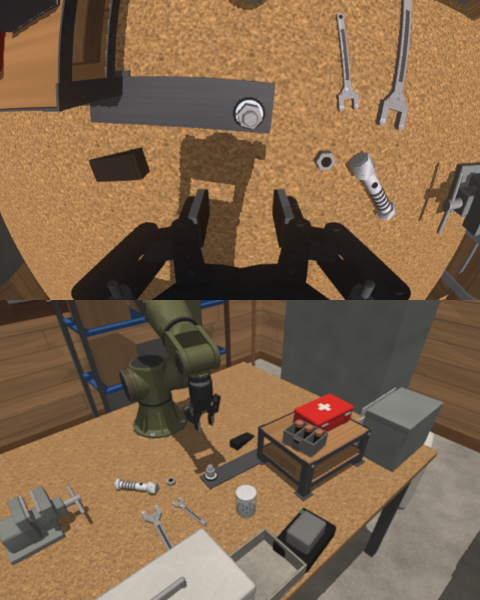

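```bash
python3 -c "
from rig import bot
print(bot.finish_job(),bot.read_state()['clock'])"
```

```text
the job is handed in; nothing more can be done
the job is handed in; nothing more can be done
```

I slid the large spanner fully onto the lower nut, tightened the jam nut against it, and laid the spanner back on the bench where it came from. I handed the job in at about 48.6 s, and it returned no verdict.

**Spanner on:** the throat touched the nut at about 7 N, 58.9 mm out, as predicted. I backed off 0.7 mm to centre the jaw, then set the head down on the washer.

**Jam nut:** it met the lower nut after about 1 rad of turning. I stopped at a wrist reading of 0.54 N m, with the joint effort reading 0.54 too. That is about 0.49 N m net of thread drag, and it fits the 0.12 rad turned after the thread gave way.

**Spanner off:** I turned it back into line by about 0.036 rad, so the lower nut should be close to its original angle. It drew off with under 8 N.

**Last pictures:** the spanner lies on the bench roughly 260 mm from the foot, and no bystander has visibly moved.

Checks that disagreed or were not made:
- **Torque zero:** while the nut ran free the moment read about −0.07 N m instead of the expected +0.05. The zero may therefore be off by about 0.1 N m. At worst the true torque would be about 0.66 N m, still inside 0.35–0.8.
- **Slope:** the torque climbed at about 1.5 N m per rad, not the stated 2.
- **Camera:** wrist-camera depth showed about 0.017 rad of tilt, which I put down to calibration.
- **Not re-tested:** I did not re-check the jam nut's tightness or measure the lower nut's angle after taking the spanner off. I judged the spanner flat only from the last pictures.

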